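# Feel round an autoclave door seal with a fingertip

## Task

The autoclave's round door plate lies on the mat with its orange seal facing up: check the seal by touch. With the gripper closed and pointing down, put the fingertips lightly on the seal at its dark join, beside the blue lug, run them along the seal clockwise (seen from above) all the way round back to the join, then lift clear. Press gently so that the seal is not bruised, and leave the plate and the things around it where they are.

Things in the scene. Friction and masses are not known exactly. Their poses are not given: they have to be found in the camera images.
- doorplate: Round steel door plate, 214 mm across, about 1.3 kg, loose on the mat on its back. Origin: centre of its underside, 3 mm above the bench; z up; x points to the blue lug on its rim (26 mm wide, reaching 123 mm from the centre, lower than the seal). Inside the seal its face is flat, 29.5 mm above the origin; the domed nut at the centre, 21 mm wide, reaches 47 mm. The orange seal lies round its edge.
- seal (a joint): How far the orange silicone seal is squeezed down (m): 0 untouched; springs back when let go. A ring-shaped round bead 12 mm thick. Springy: 1 N starts to squeeze it, then about 1.2 N per mm, the whole ring sinking together. A light touch squeezes it 1 to 3 mm; more than 5 mm bruises it; it bottoms at 7 mm.
- seal_0 (a point): Point on the untouched crest of the seal at its join: a dark band 18 mm long across the ring, next to the blue lug (plate's +x side). The crest is a circle of 95 mm radius about the plate's centre, 38 mm above its origin, 41 mm above the bench top. The point stays with the plate and does not sink with the seal.
- seal_1 (a point): Point on the untouched crest of the seal, 40 degrees clockwise (seen from above) from the join.
- seal_2 (a point): Point on the untouched crest of the seal, 80 degrees clockwise (seen from above) from the join.
- seal_3 (a point): Point on the untouched crest of the seal, 120 degrees clockwise (seen from above) from the join.
- seal_4 (a point): Point on the untouched crest of the seal, 160 degrees clockwise (seen from above) from the join.
- seal_5 (a point): Point on the untouched crest of the seal, 200 degrees clockwise (seen from above) from the join.
- seal_6 (a point): Point on the untouched crest of the seal, 240 degrees clockwise (seen from above) from the join.
- seal_7 (a point): Point on the untouched crest of the seal, 280 degrees clockwise (seen from above) from the join.
- seal_8 (a point): Point on the untouched crest of the seal, 320 degrees clockwise (seen from above) from the join.
- forceps: Bystander: steel forceps 145 mm long, lying on the mat beside the plate. Origin at mid-length underneath.
- brush: Bystander: blue cleaning brush 170 mm long, lying on the mat on the other side of the plate.
- jar: Bystander: low jar with white lid, 48 mm across, 42 mm high. Origin under its centre.
- bottle: Bystander: teal bottle with white cap, 60 mm across, 150 mm high, standing at the mat's edge. Origin under its centre.
There are look-alikes about, which are no part of the job. Of the things shaped like the doorplate, the steel one is meant.

How it is judged:
On the way, in this order (a step that is already met when the one before it is completed fails the run):
1. the closed fingertips rest on the seal at the dark join (horizontal distance between the grasp point and seal_0 below 0.025 m and contact force between the fingers and doorplate above 0.15 N and value of joint seal above 0.0004 m), for 0.05 s.
2. the closed fingertips rest on the seal 40 degrees clockwise of the join (horizontal distance between the grasp point and seal_1 below 0.025 m and contact force between the fingers and doorplate above 0.15 N and value of joint seal above 0.0004 m), for 0.05 s.
3. the closed fingertips rest on the seal 80 degrees clockwise of the join (horizontal distance between the grasp point and seal_2 below 0.025 m and contact force between the fingers and doorplate above 0.15 N and value of joint seal above 0.0004 m), for 0.05 s.
4. the closed fingertips rest on the seal 120 degrees clockwise of the join (horizontal distance between the grasp point and seal_3 below 0.025 m and contact force between the fingers and doorplate above 0.15 N and value of joint seal above 0.0004 m), for 0.05 s.
5. the closed fingertips rest on the seal 160 degrees clockwise of the join (horizontal distance between the grasp point and seal_4 below 0.025 m and contact force between the fingers and doorplate above 0.15 N and value of joint seal above 0.0004 m), for 0.05 s.
6. the closed fingertips rest on the seal 200 degrees clockwise of the join (horizontal distance between the grasp point and seal_5 below 0.025 m and contact force between the fingers and doorplate above 0.15 N and value of joint seal above 0.0004 m), for 0.05 s.
7. the closed fingertips rest on the seal 240 degrees clockwise of the join (horizontal distance between the grasp point and seal_6 below 0.025 m and contact force between the fingers and doorplate above 0.15 N and value of joint seal above 0.0004 m), for 0.05 s.
8. the closed fingertips rest on the seal 280 degrees clockwise of the join (horizontal distance between the grasp point and seal_7 below 0.025 m and contact force between the fingers and doorplate above 0.15 N and value of joint seal above 0.0004 m), for 0.05 s.
9. the closed fingertips rest on the seal 320 degrees clockwise of the join (horizontal distance between the grasp point and seal_8 below 0.025 m and contact force between the fingers and doorplate above 0.15 N and value of joint seal above 0.0004 m), for 0.05 s.
10. the closed fingertips rest on the seal at the dark join again, having gone all the way round (all of step 1), for 0.05 s.
At the end, for the whole second after the job is handed in: Seal touched at the join and every 40 degrees clockwise back to it (hand within 25 mm of each point, seal squeezed 0.4 to 5 mm), then let go and sprung back; door plate flat and within 15 mm of its start, as are forceps, brush, jar and bottle, the last two upright (value of joint seal below 0.0003 m and distance of each of doorplate, forceps, brush, jar, bottle from where it was at the start of the episode below 0.015 m and angle between doorplate's own z axis and vertical below 0.03 rad and linear speed of doorplate below 0.01 m/s and angle between each of jar, bottle's own z axis and vertical below 0.1 rad).
It fails at once if the seal is bruised: squeezed more than 5 mm (value of joint seal above 0.005 m).
It fails at once if the door plate is lifted, tipped up or pushed more than 25 mm (height (world z) of doorplate above 0.01 m or angle between doorplate's own z axis and vertical above 0.1 rad or distance of doorplate from where it was at the start of the episode above 0.025 m).
It fails at once if the forceps, brush, jar or bottle is lifted or pushed more than 25 mm (distance of any of forceps, brush, jar, bottle from where it was at the start of the episode above 0.025 m).
It also fails if it takes over 64 s, if anything falls off the work surface, if the arm or the gripper's body presses on something with over 40 N, if the wrist force passes 120 N, or if a joint passes its speed limit or range.

## Robot

A 6-joint arm with a two-finger parallel gripper is mounted at the origin on the work surface. World frame = base frame: x ahead of the robot, y to its left, z up, the work surface at z = 0. Lengths are in m, angles in rad, forces in N, time in s.
With the tool pointing down it reaches from about 0.375 to 0.825 m from the base axis. Payload 5.5 kg.
Tool frame: the origin (TCP) lies at the very end of the fingers, on their centre line; the grasp point (between the pads) lies ctrl.grip_depth behind it (ctrl.grip_depth is the distance from the TCP to the grasp point, in m); z points along the fingers, y is the direction in which the jaws open and shut (so a half turn about z gives the same grasp; the last joint's range is limited). The gripper opens to 85 mm and grips with 20 to 120 N. Pads are 22 mm wide; open, the fingers measure 114 mm over their backs; the gripper's body (76 mm by 85 mm) begins 54 mm behind the grasp point. The pads swing forward as they close: fully open they stand 13 mm farther back than shut.
Start: joints at [1.235, 0.314, -0.047, 1.21, 0, 1.571], TCP at [0.198, 0.566, 0.231] pointing down, gripper open.
Joint ranges: [-2.67, 2.67], [-0.69, 1.73], [-1.03, 1.25], [-2.08, 2.16], [-1.42, 1.45], [-3.14, 3.14]. Speed limits (rad/s): [2.39, 2.39, 3.01, 3.14, 3.14, 3.14].

## Interface

Orientations are given as a unit quaternion [w, x, y, z].
In Python, from station import ctrl gives the robot as it stands.
- The arm moves only by the tool play_rows, never from a script. Its argument "motion" is a list of rows, each an object with "delta_pos": the shift along the world's x, y, z in m, a list of three; "twist": the turn, a rotation vector about the world's x, y, z in rad, a list of three; "fingers": the closure in counts, from 0 (fully open) to 255 (shut). In form: [{"delta_pos": [tx, ty, tz], "twist": [ax, ay, az], "fingers": fingers}, ...]. A call has exactly 10 rows; each row is the pose to reach, as a shift and turn from the pose commanded when the call began; what a row does not reach only later rows make up. A row lasts 1/8 s, in which the tool goes at most 62.5 mm and 10.7 degrees, less where a joint would pass 70% of its speed; a pose out of reach is approached as far as the arm can. A call with a gripper value outside its range is refused whole. The fingers move at their own pace and stop on an object; the grip force is fixed at half the most. Time passes only in rows, so rows that repeat a pose let the fingers close, or fill a call up. It gives the time, the measured TCP pose, the force and the opening at its end, in the units of the state.
- ctrl.get_obs(): the state, without advancing time (a new reading comes with each control period).
- ctrl.read_camera(name): name is "scene" or "top"; returns a dict with "color" (420x560x3 uint8, red, green, blue), "mtx" (3x3 intrinsics, pixels), "R" (3x3) and "t" (3): a world point X has camera coordinates R X + t. Camera axes: x right, y down, z forward; pixel columns grow to the right and rows downward; lengths in m; the calibration is good to about 2 mm. A picture is of the moment at which its call begins. There is no depth.
- ctrl.hand_in(): hands the job in, once; it reports no verdict.
Trained networks look in the newest picture that a camera, given by its name, has taken for a name from the list of things; names that differ only in an ending like _2 or _b are one class to them, and where a whole thing is asked for, a point or a joint stands for the part that bears it (a point fixed in the world has none). Each returns a list of dicts, best first, with "confidence" (0 to 1); they miss things now and then, are a little off and sometimes report something else, mostly with a low value. They report only what shows in the picture. A call takes as long as a camera call. They do not tell look-alikes from the thing itself.
- ctrl.look_for(name, camera): "centre" ([x, y, z] in m, in the coordinates of the camera as it stood for that picture, good to about 4 mm: the middle of the surface that is visible of it).
- ctrl.landmark_of(name, camera): "centre" ([x, y, z] in m, in the coordinates of the camera as it stood for that picture, good to about 4 mm: a listed point, or the origin of a listed thing).
The state is a dict: "t": time; "joint_positions": joint angles; "qd": joint speeds; "joint_torque": joint torques, N m; "tool_pos": TCP position; "tool_rot": TCP orientation; "wrist_force": force on the tool from outside, world axes, zero at the start; "wrist_torque": the same for the moment, N m; "opening": finger opening in m.
Only numpy, scipy, OpenCV 4.12 (cv2) and the standard library are available. Lean on these libraries where they do the work, as an engineer would, in place of code of your own. Each camera call takes 0.05 s, during which the arm holds its last target. There are 200 camera calls.

## Working session

There is one attempt and no reset: what is moved stays moved. The work goes in short steps, Python scripts to look and compute and a tool call to move; the robot and the scene stay as the last step left them, time stands still between calls to the robot, and variables do not carry over. Pictures are saved under pics/ and viewed, about 8 in all and at most 12, crops included, and the job is handed in when it is done.

Besides the shell and the picture viewer there is one more tool, called after "Emit:" as name([rows], argument=value, ...), one row to a line, values as JSON. play_rows: Moves the arm, as the interface text tells. Its arguments: {"type":"object","properties":{"motion":{"type":"array","items":{"type":"object","properties":{"delta_pos":{"type":"array","items":{"type":"number"}},"twist":{"type":"array","items":{"type":"number"}},"fingers":{"type":"number"}}}}},"required":["motion"]}

```bash
mkdir -p pics
cat > h.py <<'E'
from station import ctrl
import numpy as np, cv2
def snap(n,f):
    c=ctrl.read_camera(n); cv2.imwrite('pics/'+f,c['color'][:,:,::-1]); return c
def world(c,p): return np.array(c['R']).T@(np.array(p)-np.array(c['t']))
E
python3 - <<'E'
from h import *
for n in ['top','scene']:
    c=snap(n,n+'0.png')
    for k in ['doorplate','seal_0','seal_2','seal_4','forceps','brush','jar','bottle']:
        for d in ctrl.landmark_of(k,n):
            w=world(c,d['centre']); p=c['mtx']@np.array(d['centre'])
            print(n,k,round(d['confidence'],2),w.round(3),(p[:2]/p[2]).round())
o=ctrl.get_obs(); print(o); print(ctrl.grip_depth)
E
```

```text
top doorplate 0.85 [ 0.197  0.283 -0.003] [219. 324.]
top doorplate 0.7 [ 0.546  0.535 -0.001] [117. 181.]
top doorplate 0.64 [0.581 0.017 0.002] [327. 161.]
top seal_0 0.96 [0.414 0.548 0.053] [ 99. 231.]
top seal_0 0.94 [ 0.56  -0.075  0.043] [367. 164.]
top seal_0 0.91 [0.154 0.196 0.035] [256. 345.]
top seal_0 0.9 [ 0.51  -0.037  0.038] [352. 185.]
top seal_0 0.89 [0.621 0.638 0.055] [ 65. 145.]
top seal_0 0.88 [0.289 0.293 0.037] [212. 284.]
top seal_0 0.85 [0.637 0.093 0.039] [295. 135.]
top seal_0 0.8 [0.66  0.47  0.048] [138. 129.]
top seal_0 0.8 [0.593 0.409 0.055] [162. 154.]
top seal_0 0.79 [0.205 0.38  0.037] [172. 323.]
top seal_0 0.78 [0.675 0.038 0.038] [317. 120.]
top seal_0 0.78 [0.104 0.313 0.036] [202. 370.]
top seal_0 0.75 [0.435 0.46  0.048] [139. 221.]
top seal_0 0.74 [ 0.62  -0.07   0.039] [363. 140.]
top seal_0 0.74 [0.456 0.629 0.052] [ 65. 214.]
top seal_0 0.72 [0.57  0.114 0.038] [287. 162.]
top seal_0 0.7 [0.669 0.561 0.055] [ 99. 125.]
top seal_0 0.67 [ 0.67  -0.02   0.043] [342. 120.]
top seal_0 0.67 [0.216 0.191 0.035] [258. 316.]
top seal_0 0.65 [0.494
[... 7508 characters left out ...]
] [167. 182.]
{'t': 0.9, 'joint_positions': array([ 1.23499849e+00,  3.13462144e-01, -4.70915031e-02,  1.21018304e+00,
        8.38889130e-06,  1.57081632e+00]), 'qd': array([ 0.00204193, -0.00086239, -0.00059378, -0.00110171, -0.0004517 ,
        0.00042694]), 'joint_torque': array([-4.21915593e-04, -5.39446843e+01,  3.40050995e+01,  1.37973395e-03,
       -1.37061102e-04, -1.12068264e-05]), 'tool_pos': array([0.19771426, 0.56649913, 0.23132594]), 'tool_rot': array([8.47720293e-07, 1.67121040e-01, 9.85936386e-01, 3.01029729e-05]), 'wrist_force': array([-0.4448743 ,  0.73165027, -0.01560826]), 'wrist_torque': array([0.00108553, 0.01926509, 0.00077381]), 'opening': 0.08558042175948621}
0.0187
```

View pictures.

Run:
```python
import cv2
a=cv2.imread('pics/top0.png')[90:240,200:480]; b=cv2.imread('pics/top0.png')
cv2.imwrite('pics/crop.png',cv2.resize(a[10:130,70:200],None,fx=5,fy=5,interpolation=3)[:600,:800])
```

```text
(no output)
```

View pics/top0.png

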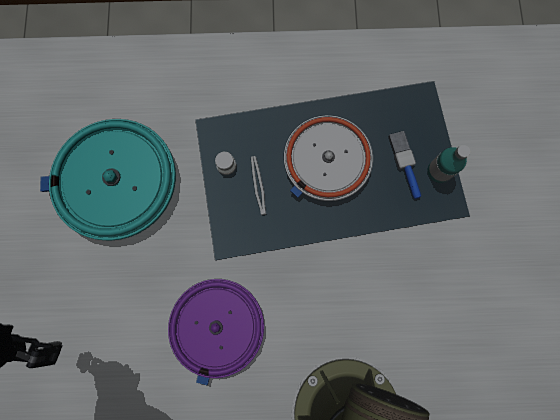

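View pics/crop.png

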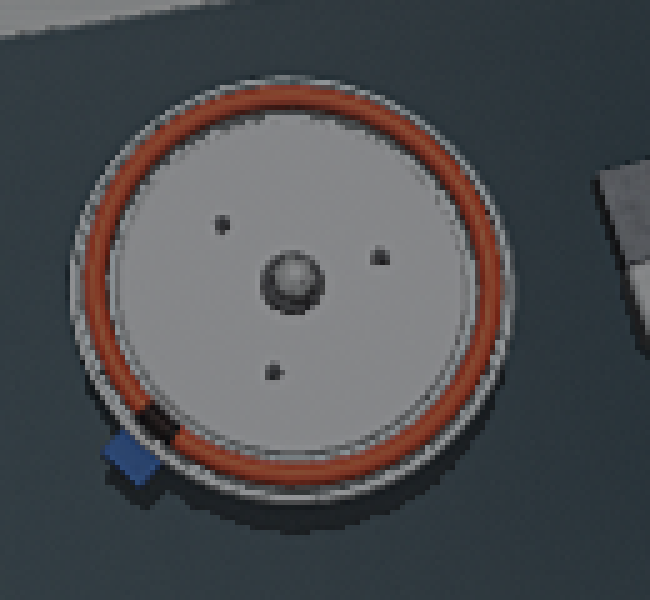

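View pics/scene0.png

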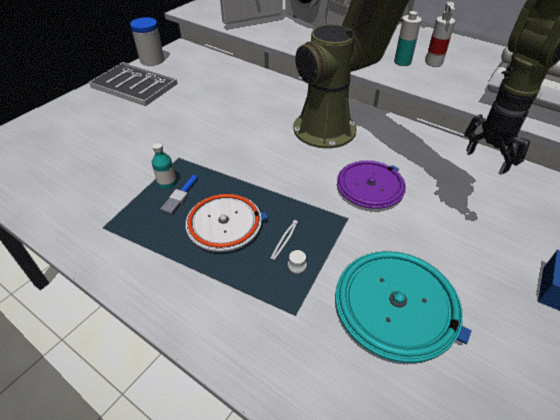

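The top view shows the steel plate at about (328,157), with the dark join at (301.6,184.6) and the blue lug at (297,191). Forceps are on the left at (259,185) and the brush on the right at (405,165). I'll fit the crest on the plane z=0.041.

```bash
cat > fit.py <<'E'
from h import *
from scipy.optimize import least_squares
def fit(n):
    c=ctrl.read_camera(n); im=c['color']; hsv=cv2.cvtColor(im,cv2.COLOR_RGB2HSV)
    K,R,t=map(np.array,(c['mtx'],c['R'],c['t']))
    def plane(px,z):
        d=R.T@np.linalg.inv(K)@np.c_[px,np.ones(len(px))].T; o=-R.T@t
        return (o[:,None]+d*((z-o[2])/d[2])).T
    m=cv2.inRange(hsv,(0,120,80),(16,255,255)); v,u=np.nonzero(m); w=plane(np.c_[u,v],.039)
    k=np.hypot(*(w[:,:2]-[.583,.018]).T)<.125; w=w[k]
    r=least_squares(lambda p:np.hypot(*(w[:,:2]-p[:2]).T)-p[2],[.583,.018,.095],loss='soft_l1',f_scale=.003).x
    b=cv2.inRange(hsv,(105,120,60),(125,255,255)); v,u=np.nonzero(b); l=plane(np.c_[u,v],.02)
    l=l[np.hypot(*(l[:,:2]-r[:2]).T)<.14].mean(0)-[*r[:2],0]
    print(n,'c,r',r.round(4),len(w),'lug r,ang',np.hypot(*l[:2]).round(3),np.degrees(np.arctan2(l[1],l[0])).round(1))
    return c,plane,r
if __name__=='__main__':
    c,pl,r=fit('top'); j=pl(np.array([[301.3,184.3]]),.041)[0]-[*r[:2],0]
    print('join r,ang',np.hypot(*j[:2]).round(4),np.degrees(np.arctan2(j[1],j[0])))
    fit('scene')
    print('t',ctrl.get_obs()['t'])
E
python3 fit.py
```

```text
top c,r [0.5828 0.0168 0.0946] 950 lug r,ang 0.113 135.4
join r,ang 0.0958 136.18878068902262
scene c,r [0.587  0.0182 0.0949] 673 lug r,ang 0.117 140.6
t 1.0
```

Emit:
play_rows([
  {"delta_pos": [0.03,-0.047,0],"twist": [0,0,0],"fingers": 255},
  {"delta_pos": [0.062,-0.095,-0.01],"twist": [0,0,0],"fingers": 255},
  {"delta_pos": [0.094,-0.143,-0.02],"twist": [0,0,0],"fingers": 255},
  {"delta_pos": [0.126,-0.192,-0.03],"twist": [0,0,0],"fingers": 255},
  {"delta_pos": [0.158,-0.241,-0.04],"twist": [0,0,0],"fingers": 255},
  {"delta_pos": [0.19,-0.29,-0.05],"twist": [0,0,0],"fingers": 255},
  {"delta_pos": [0.222,-0.339,-0.06],"twist": [0,0,0],"fingers": 255},
  {"delta_pos": [0.254,-0.388,-0.07],"twist": [0,0,0],"fingers": 255},
  {"delta_pos": [0.286,-0.437,-0.08],"twist": [0,0,0],"fingers": 255},
  {"delta_pos": [0.317,-0.485,-0.08],"twist": [0,0,0],"fingers": 255},
])

```text
t: 2.25
tool_pos: [0.5151, 0.0796, 0.1507]
tool_rot: [-0.0, 0.167, 0.986, -0.0]
wrist_force: [1.1, 0.8, 0.3]
opening: -0.0002
```

Emit:
play_rows([
  {"delta_pos": [0,0,-0.03],"twist": [0,0,0],"fingers": 255},
  {"delta_pos": [0,0,-0.06],"twist": [0,0,0],"fingers": 255},
  {"delta_pos": [0,0,-0.08],"twist": [0,0,0],"fingers": 255},
  {"delta_pos": [0,0,-0.092],"twist": [0,0,0],"fingers": 255},
  {"delta_pos": [0,0,-0.1],"twist": [0,0,0],"fingers": 255},
  {"delta_pos": [0,0,-0.104],"twist": [0,0,0],"fingers": 255},
  {"delta_pos": [0,0,-0.105],"twist": [0,0,0],"fingers": 255},
  {"delta_pos": [0,0,-0.105],"twist": [0,0,0],"fingers": 255},
  {"delta_pos": [0,0,-0.105],"twist": [0,0,0],"fingers": 255},
  {"delta_pos": [0,0,-0.105],"twist": [0,0,0],"fingers": 255},
])

```text
t: 3.5
tool_pos: [0.5149, 0.0815, 0.0465]
tool_rot: [0.0, 0.167, 0.986, 0.0]
wrist_force: [-0.3, 0.3, 0.2]
opening: 0.0001
```

Run:
```python
from h import *
c=snap('top','top1.png'); o=ctrl.get_obs(); print(o['tool_pos'].round(4),o['wrist_force'].round(2))
cv2.imwrite('pics/crop1.png',cv2.resize(cv2.imread('pics/top1.png')[100:220,240:400],None,fx=5,fy=5,interpolation=3))
F=[]
for i in range(8):
    ctrl.read_camera('top'); F.append(ctrl.get_obs()['wrist_force'])
print(np.mean(F,0).round(2),np.std(F,0).round(2))
```

```text
[0.5148 0.0815 0.0465] [ 0.03 -0.36  0.65]
[0.33 0.26 0.04] [0.61 0.42 0.43]
```

View pics/crop1.png

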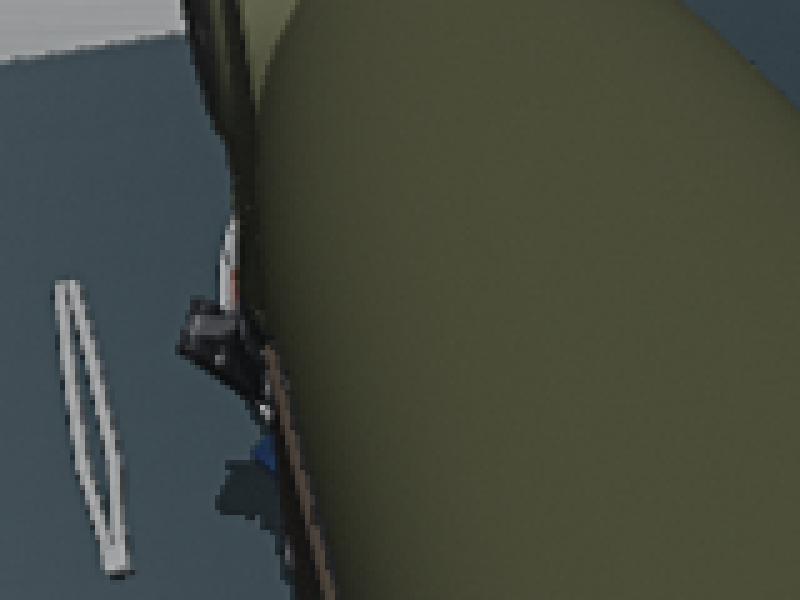

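The arm hides most of the plate from the top camera. The fingertips are at the join beside the blue lug (crop 265,455), and the forceps are clear. I'll descend gently.

Emit:
play_rows([
  {"delta_pos": [0,0,-0.002],"twist": [0,0,0],"fingers": 255},
  {"delta_pos": [0,0,-0.004],"twist": [0,0,0],"fingers": 255},
  {"delta_pos": [0,0,-0.005],"twist": [0,0,0],"fingers": 255},
  {"delta_pos": [0,0,-0.006],"twist": [0,0,0],"fingers": 255},
  {"delta_pos": [0,0,-0.0065],"twist": [0,0,0],"fingers": 255},
  {"delta_pos": [0,0,-0.007],"twist": [0,0,0],"fingers": 255},
  {"delta_pos": [0,0,-0.0075],"twist": [0,0,0],"fingers": 255},
  {"delta_pos": [0,0,-0.0075],"twist": [0,0,0],"fingers": 255},
  {"delta_pos": [0,0,-0.0075],"twist": [0,0,0],"fingers": 255},
  {"delta_pos": [0,0,-0.0075],"twist": [0,0,0],"fingers": 255},
])

```text
t: 5.2
tool_pos: [0.5146, 0.0815, 0.0388]
tool_rot: [-0.0, 0.167, 0.986, -0.0]
wrist_force: [-1.1, 0.7, 2.7]
opening: -0.0001
```

```bash
cat > st.py <<'E'
from h import *
F=[];P=[]
for i in range(8):
    ctrl.read_camera('scene'); o=ctrl.get_obs(); F.append(o['wrist_force']);P.append(o['tool_pos'])
print(np.mean(F,0).round(2),np.mean(P,0).round(4),o['t'])
E
python3 st.py
python3 -c "
import numpy as np
# path: deltas from the join at 10 rows per 80 deg
for a0 in range(0,360,80):
  A=np.radians(137-np.arange(a0,a0+81,8)); p=.095*np.c_[np.cos(A),np.sin(A)]; print(a0,(p[1:]-p[0]).round(3).tolist())"
```

```text
[-1.86  0.21  2.87] [0.5146 0.0815 0.0388] 5.6
0 [[0.01, 0.009], [0.021, 0.017], [0.032, 0.023], [0.045, 0.027], [0.058, 0.03], [0.071, 0.03], [0.084, 0.029], [0.097, 0.026], [0.11, 0.021], [0.121, 0.015]]
80 [[0.011, -0.008], [0.02, -0.017], [0.028, -0.028], [0.034, -0.04], [0.039, -0.052], [0.042, -0.065], [0.043, -0.078], [0.043, -0.091], [0.04, -0.104], [0.036, -0.117]]
160 [[-0.006, -0.012], [-0.014, -0.023], [-0.023, -0.032], [-0.033, -0.041], [-0.044, -0.048], [-0.057, -0.053], [-0.069, -0.056], [-0.082, -0.058], [-0.096, -0.058], [-0.109, -0.055]]
240 [[-0.013, 0.004], [-0.025, 0.009], [-0.036, 0.017], [-0.046, 0.025], [-0.055, 0.035], [-0.062, 0.047], [-0.067, 0.059], [-0.071, 0.071], [-0.073, 0.084], [-0.073, 0.098]]
320 [[0.002, 0.013], [0.005, 0.026], [0.01, 0.038], [0.017, 0.05], [0.025, 0.06], [0.035, 0.069], [0.046, 0.076], [0.058, 0.082], [0.07, 0.087], [0.083, 0.089]]
```

Emit:
play_rows([
  {"delta_pos": [0.005,0.005,0],"twist": [0,0,0],"fingers": 255},
  {"delta_pos": [0.01,0.009,0],"twist": [0,0,0],"fingers": 255},
  {"delta_pos": [0.0155,0.013,0],"twist": [0,0,0],"fingers": 255},
  {"delta_pos": [0.021,0.017,0],"twist": [0,0,0],"fingers": 255},
  {"delta_pos": [0.0265,0.02,0],"twist": [0,0,0],"fingers": 255},
  {"delta_pos": [0.032,0.023,0],"twist": [0,0,0],"fingers": 255},
  {"delta_pos": [0.0385,0.0255,0],"twist": [0,0,0],"fingers": 255},
  {"delta_pos": [0.045,0.027,0],"twist": [0,0,0],"fingers": 255},
  {"delta_pos": [0.0515,0.029,0],"twist": [0,0,0],"fingers": 255},
  {"delta_pos": [0.058,0.03,0],"twist": [0,0,0],"fingers": 255},
])

```text
t: 6.85
tool_pos: [0.5731, 0.1117, 0.0388]
tool_rot: [-0.0, 0.167, 0.986, 0.0]
wrist_force: [-3.1, -1.8, 3.0]
opening: -0.0001
```

```bash
python3 st.py; python3 fit.py
```

```text
[1.18 0.59 2.57] [0.574  0.1117 0.0392] 7.25
top c,r [0.583 0.018 0.095] 0 lug r,ang nan nan
join r,ang 0.0951 136.78045697473462
scene c,r [0.5878 0.0196 0.0949] 491 lug r,ang 0.112 141.8
t 7.35fit.py:13: RuntimeWarning: Mean of empty slice.
  l=l[np.hypot(*(l[:,:2]-r[:2]).T)<.14].mean(0)-[*r[:2],0]
  ret = um.true_divide(
```

Emit:
play_rows([
  {"delta_pos": [0.0065,0,0],"twist": [0,0,0],"fingers": 255},
  {"delta_pos": [0.013,0,0],"twist": [0,0,0],"fingers": 255},
  {"delta_pos": [0.0195,-0.0005,0],"twist": [0,0,0],"fingers": 255},
  {"delta_pos": [0.026,-0.001,0],"twist": [0,0,0],"fingers": 255},
  {"delta_pos": [0.0325,-0.002,0],"twist": [0,0,0],"fingers": 255},
  {"delta_pos": [0.039,-0.004,0],"twist": [0,0,0],"fingers": 255},
  {"delta_pos": [0.0455,-0.0065,0],"twist": [0,0,0],"fingers": 255},
  {"delta_pos": [0.052,-0.009,0],"twist": [0,0,0],"fingers": 255},
  {"delta_pos": [0.0575,-0.012,0],"twist": [0,0,0],"fingers": 255},
  {"delta_pos": [0.063,-0.015,0],"twist": [0,0,0],"fingers": 255},
])

```text
t: 8.6
tool_pos: [0.6361, 0.0963, 0.0388]
tool_rot: [0.0, 0.167, 0.986, 0.0]
wrist_force: [-2.3, 1.0, 1.9]
opening: 0.0001
```

```bash
python3 st.py; python3 fit.py 2>/dev/null | tail -2
```

```text
[ 1.02 -0.77  2.5 ] [0.6367 0.096  0.0391] 9.0
scene c,r [0.5885 0.0197 0.0946] 511 lug r,ang 0.117 141.4
t 9.1
```

Emit:
play_rows([
  {"delta_pos": [0.0055,-0.004,0],"twist": [0,0,0],"fingers": 255},
  {"delta_pos": [0.011,-0.008,0],"twist": [0,0,0],"fingers": 255},
  {"delta_pos": [0.0155,-0.0125,0],"twist": [0,0,0],"fingers": 255},
  {"delta_pos": [0.02,-0.017,0],"twist": [0,0,0],"fingers": 255},
  {"delta_pos": [0.024,-0.0225,0],"twist": [0,0,0],"fingers": 255},
  {"delta_pos": [0.028,-0.028,0],"twist": [0,0,0],"fingers": 255},
  {"delta_pos": [0.031,-0.034,0],"twist": [0,0,0],"fingers": 255},
  {"delta_pos": [0.034,-0.04,0],"twist": [0,0,0],"fingers": 255},
  {"delta_pos": [0.0365,-0.046,0],"twist": [0,0,0],"fingers": 255},
  {"delta_pos": [0.039,-0.052,0],"twist": [0,0,0],"fingers": 255},
])

```text
t: 10.35
tool_pos: [0.6749, 0.0441, 0.0388]
tool_rot: [0.0, 0.167, 0.986, 0.0]
wrist_force: [-0.7, 1.5, 3.4]
opening: -0.0
```

Emit:
play_rows([
  {"delta_pos": [0.0015,-0.0065,0],"twist": [0,0,0],"fingers": 255},
  {"delta_pos": [0.003,-0.013,0],"twist": [0,0,0],"fingers": 255},
  {"delta_pos": [0.0035,-0.0195,0],"twist": [0,0,0],"fingers": 255},
  {"delta_pos": [0.004,-0.026,0],"twist": [0,0,0],"fingers": 255},
  {"delta_pos": [0.004,-0.0325,0],"twist": [0,0,0],"fingers": 255},
  {"delta_pos": [0.004,-0.039,0],"twist": [0,0,0],"fingers": 255},
  {"delta_pos": [0.0025,-0.0455,0],"twist": [0,0,0],"fingers": 255},
  {"delta_pos": [0.001,-0.052,0],"twist": [0,0,0],"fingers": 255},
  {"delta_pos": [-0.001,-0.0585,0],"twist": [0,0,0],"fingers": 255},
  {"delta_pos": [-0.003,-0.065,0],"twist": [0,0,0],"fingers": 255},
])

```text
t: 11.6
tool_pos: [0.6716, -0.0209, 0.0388]
tool_rot: [0.0, 0.167, 0.986, 0.0]
wrist_force: [1.2, 2.2, 3.1]
opening: 0.0005
```

```bash
python3 st.py; python3 fit.py 2>/dev/null | tail -2
```

```text
[-0.24 -1.29  3.03] [ 0.6714 -0.0215  0.0387] 12.0
scene c,r [0.5885 0.0197 0.0945] 548 lug r,ang 0.117 141.7
t 12.1
```

Emit:
play_rows([
  {"delta_pos": [-0.003,-0.006,0],"twist": [0,0,0],"fingers": 255},
  {"delta_pos": [-0.006,-0.012,0],"twist": [0,0,0],"fingers": 255},
  {"delta_pos": [-0.01,-0.0175,0],"twist": [0,0,0],"fingers": 255},
  {"delta_pos": [-0.014,-0.023,0],"twist": [0,0,0],"fingers": 255},
  {"delta_pos": [-0.0185,-0.0275,0],"twist": [0,0,0],"fingers": 255},
  {"delta_pos": [-0.023,-0.032,0],"twist": [0,0,0],"fingers": 255},
  {"delta_pos": [-0.028,-0.0365,0],"twist": [0,0,0],"fingers": 255},
  {"delta_pos": [-0.033,-0.041,0],"twist": [0,0,0],"fingers": 255},
  {"delta_pos": [-0.0385,-0.0445,0],"twist": [0,0,0],"fingers": 255},
  {"delta_pos": [-0.044,-0.048,0],"twist": [0,0,0],"fingers": 255},
])

```text
t: 13.35
tool_pos: [0.6274, -0.0688, 0.0388]
tool_rot: [0.0, 0.167, 0.986, -0.0]
wrist_force: [2.7, 2.0, 4.1]
opening: -0.0001
```

Emit:
play_rows([
  {"delta_pos": [-0.0065,-0.0025,0],"twist": [0,0,0],"fingers": 255},
  {"delta_pos": [-0.013,-0.005,0],"twist": [0,0,0],"fingers": 255},
  {"delta_pos": [-0.019,-0.0065,0],"twist": [0,0,0],"fingers": 255},
  {"delta_pos": [-0.025,-0.008,0],"twist": [0,0,0],"fingers": 255},
  {"delta_pos": [-0.0315,-0.009,0],"twist": [0,0,0],"fingers": 255},
  {"delta_pos": [-0.038,-0.01,0],"twist": [0,0,0],"fingers": 255},
  {"delta_pos": [-0.045,-0.01,0],"twist": [0,0,0],"fingers": 255},
  {"delta_pos": [-0.052,-0.01,0],"twist": [0,0,0],"fingers": 255},
  {"delta_pos": [-0.0585,-0.0085,0],"twist": [0,0,0],"fingers": 255},
  {"delta_pos": [-0.065,-0.007,0],"twist": [0,0,0],"fingers": 255},
])

```text
t: 14.6
tool_pos: [0.5623, -0.0755, 0.0388]
tool_rot: [0.0, 0.167, 0.986, -0.0]
wrist_force: [2.5, -1.1, 2.8]
opening: -0.0004
```

```bash
python3 st.py; python3 fit.py 2>/dev/null | tail -2
```

```text
[-1.4   0.33  3.38] [ 0.5614 -0.0753  0.0384] 15.0
scene c,r [0.5888 0.0201 0.0943] 624 lug r,ang 0.117 141.3
t 15.1
```

Emit:
play_rows([
  {"delta_pos": [-0.0065,0.002,0],"twist": [0,0,0],"fingers": 255},
  {"delta_pos": [-0.013,0.004,0],"twist": [0,0,0],"fingers": 255},
  {"delta_pos": [-0.019,0.0065,0],"twist": [0,0,0],"fingers": 255},
  {"delta_pos": [-0.025,0.009,0],"twist": [0,0,0],"fingers": 255},
  {"delta_pos": [-0.0305,0.013,0],"twist": [0,0,0],"fingers": 255},
  {"delta_pos": [-0.036,0.017,0],"twist": [0,0,0],"fingers": 255},
  {"delta_pos": [-0.041,0.021,0],"twist": [0,0,0],"fingers": 255},
  {"delta_pos": [-0.046,0.025,0],"twist": [0,0,0],"fingers": 255},
  {"delta_pos": [-0.0505,0.03,0],"twist": [0,0,0],"fingers": 255},
  {"delta_pos": [-0.055,0.035,0],"twist": [0,0,0],"fingers": 255},
])

```text
t: 16.35
tool_pos: [0.5074, -0.0402, 0.0388]
tool_rot: [-0.0, 0.167, 0.986, -0.0]
wrist_force: [1.8, -2.4, 2.5]
opening: -0.0
```

Emit:
play_rows([
  {"delta_pos": [-0.0035,0.006,0],"twist": [0,0,0],"fingers": 255},
  {"delta_pos": [-0.007,0.012,0],"twist": [0,0,0],"fingers": 255},
  {"delta_pos": [-0.0095,0.018,0],"twist": [0,0,0],"fingers": 255},
  {"delta_pos": [-0.012,0.024,0],"twist": [0,0,0],"fingers": 255},
  {"delta_pos": [-0.014,0.03,0],"twist": [0,0,0],"fingers": 255},
  {"delta_pos": [-0.016,0.036,0],"twist": [0,0,0],"fingers": 255},
  {"delta_pos": [-0.017,0.0425,0],"twist": [0,0,0],"fingers": 255},
  {"delta_pos": [-0.018,0.049,0],"twist": [0,0,0],"fingers": 255},
  {"delta_pos": [-0.018,0.056,0],"twist": [0,0,0],"fingers": 255},
  {"delta_pos": [-0.018,0.063,0],"twist": [0,0,0],"fingers": 255},
])

```text
t: 17.6
tool_pos: [0.4895, 0.023, 0.0387]
tool_rot: [-0.0, 0.167, 0.986, -0.0]
wrist_force: [-0.1, -1.8, 3.1]
opening: 0.0005
```

Emit:
play_rows([
  {"delta_pos": [0.001,0.0065,0],"twist": [0,0,0],"fingers": 255},
  {"delta_pos": [0.002,0.013,0],"twist": [0,0,0],"fingers": 255},
  {"delta_pos": [0.0035,0.0195,0],"twist": [0,0,0],"fingers": 255},
  {"delta_pos": [0.005,0.026,0],"twist": [0,0,0],"fingers": 255},
  {"delta_pos": [0.0075,0.032,0],"twist": [0,0,0],"fingers": 255},
  {"delta_pos": [0.01,0.038,0],"twist": [0,0,0],"fingers": 255},
  {"delta_pos": [0.0135,0.044,0],"twist": [0,0,0],"fingers": 255},
  {"delta_pos": [0.017,0.05,0],"twist": [0,0,0],"fingers": 255},
  {"delta_pos": [0.025,0.06,0],"twist": [0,0,0],"fingers": 255},
  {"delta_pos": [0.025,0.06,0],"twist": [0,0,0],"fingers": 255},
])

```text
t: 18.85
tool_pos: [0.5161, 0.0841, 0.039]
tool_rot: [0.001, 0.167, 0.986, 0.001]
wrist_force: [1.5, 1.6, 2.1]
opening: 0.0001
```

```bash
python3 st.py; python3 fit.py 2>/dev/null | tail -2; python3 -c "
from h import *
snap('scene','s2.png'); cv2.imwrite('pics/s2c.png',cv2.resize(cv2.imread('pics/s2.png')[140:280,140:320],None,fx=4,fy=4,interpolation=3))"
```

```text
[1.38 1.97 2.74] [0.5155 0.083  0.0391] 19.25
scene c,r [0.5885 0.0195 0.0946] 616 lug r,ang 0.114 143.3
t 19.35
```

View pics/s2c.png

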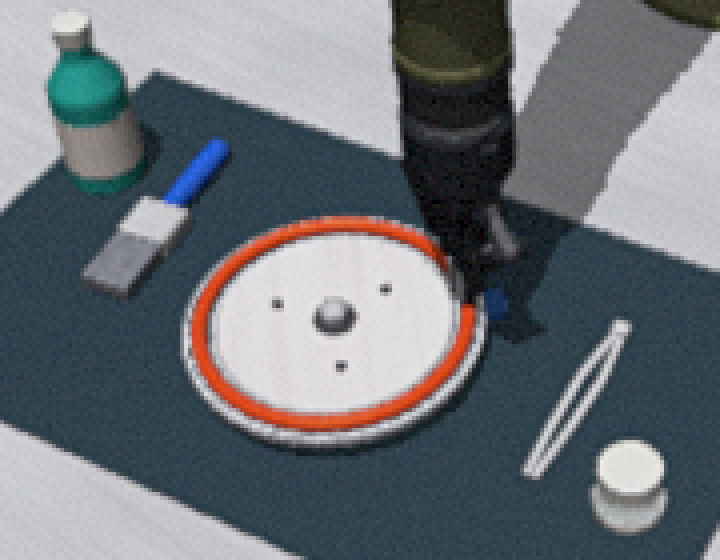

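The fingertips are back at the join beside the lug (crop 465,290), and everything is in place. I'll lift and move clear.

Emit:
play_rows([
  {"delta_pos": [0,0,0.004],"twist": [0,0,0],"fingers": 255},
  {"delta_pos": [0,0,0.015],"twist": [0,0,0],"fingers": 255},
  {"delta_pos": [0,0,0.04],"twist": [0,0,0],"fingers": 255},
  {"delta_pos": [0,0,0.08],"twist": [0,0,0],"fingers": 255},
  {"delta_pos": [0,0,0.12],"twist": [0,0,0],"fingers": 255},
  {"delta_pos": [-0.02,0.05,0.15],"twist": [0,0,0],"fingers": 255},
  {"delta_pos": [-0.04,0.1,0.16],"twist": [0,0,0],"fingers": 255},
  {"delta_pos": [-0.07,0.15,0.16],"twist": [0,0,0],"fingers": 255},
  {"delta_pos": [-0.1,0.2,0.16],"twist": [0,0,0],"fingers": 255},
  {"delta_pos": [-0.1,0.2,0.16],"twist": [0,0,0],"fingers": 255},
])

```text
t: 20.65
tool_pos: [0.4124, 0.2848, 0.1992]
tool_rot: [-0.0, 0.164, 0.986, -0.0]
wrist_force: [0.1, -1.2, 0.3]
opening: 0.0001
```

```bash
python3 fit.py; python3 st.py; python3 -c "
from h import *
for n in ['top','scene']:
    c=ctrl.read_camera(n)
    for k in ['forceps','brush','jar','bottle']:
        for d in ctrl.landmark_of(k,n)[:1]: print(n,k,world(c,d['centre']).round(3))"
```

```text
top c,r [0.5824 0.0167 0.0947] 996 lug r,ang 0.113 135.4
join r,ang 0.0956 135.96903457004623
scene c,r [0.587  0.0182 0.0949] 674 lug r,ang 0.117 140.8
t 20.75
[ 0.51 -0.1   0.33] [0.4152 0.2815 0.1988] 21.15
top forceps [ 0.524  0.195 -0.   ]
top brush [ 0.565 -0.177  0.002]
top jar [0.579 0.267 0.001]
top bottle [ 0.548 -0.256  0.004]
scene forceps [0.527 0.185 0.002]
scene brush [0.674 0.043 0.039]
scene jar [0.577 0.261 0.003]
scene bottle [ 0.547 -0.257  0.004]
```

```bash
python3 -c "
from h import *
print(ctrl.hand_in())"
```

```text
the job is handed in; nothing more can be done
None
```

I ran the closed fingertips once clockwise round the steel plate's orange seal, from the dark join back to the join. I then lifted clear and handed the job in at about 21 s of the 64 s allowed. The hand-in reported no verdict.

- **Pressing:** the upward force on the fingers was about 2.5–3.4 N (mean at each stop), which works out to about 1.3–2 mm of squeeze. The highest single reading was 4.1 N, about 2.6 mm and below the 5 mm bruising limit. The squeeze itself could not be measured directly. At the end the force was back to about zero.
- **Plate and bystanders:** the fitted plate centre and lug angle match the start to within about 0.5 mm and 0.2° in both cameras. The jar and bottle repeat to 3 mm or less in both cameras. The brush and forceps do so in the top camera only.
- **Checks that disagreed:**
  - The two cameras differ by about 4.5 mm in plate centre and 5° in lug angle. This was the same before and after, so I put it down to calibration.
  - At the end the scene camera's top "brush" report was a false hit on the plate's seal; the top camera found the brush in place.
  - The scene camera missed the forceps at the start, so it gives no before-and-after for them.

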